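Lock the castle nut on a kart wheel hub

TASK

Tighten the castle nut on the wheel hub clockwise until its pointer has passed the index rib, then turn it a little further until its slots line up with the cross hole in the axle. Then pick up the flat cotter key and push it through slot and hole until its shoulder is up against the nut, let go, and leave the plain nut, the jar and the screwdriver alone.

Things in the scene. Friction and masses are not known exactly. Their poses are not given: they have to be found in the camera images.
- index (a point): End of the dark index rib on the fixed aluminium wheel hub, 34 mm along this point's +x from the axle's vertical centre line. Heights above the blue mat (mat top z = 0.002): stand disc 170 mm across to 10 mm, flange 130 mm across to 24 mm, boss 76 mm across to 42 mm, washer 56 mm across to 46 mm.
- nut (a joint): Clockwise turn of the castle nut seen from above, rad, with hard stops at 0 and 1.85. Its pointer meets the index rib at 0.80; above that the nut is tight. Turning takes 0.15 N m at first and 0.22 N m at the end; it stays where it is left and does not climb.
- nut_mid (a point): Centre of the steel castle nut on the vertical axle: hexagon 46 mm across flats, 33 mm high (foot 16.5 mm below). Six slots 8 mm wide, 11 mm deep from the top, mid-flat; +x runs out through one slot and is parallel to x of hole when tight and in line. Dark pointer 3 mm high juts 7 mm from the foot, at the corner 30 degrees clockwise of +x.
- hole (a point): Centre of the cross hole right through the fixed vertical axle (30 mm diameter, top 20 mm above this point, 15 mm above the nut). The hole runs along this point's x, 8 mm wide, 12 mm high, its floor level with the nut's slot floors. A bright line on the axle's top end lies along it. The axle stands turned differently each time.
- key_tab (a point): Centre of the upright tab of the loose steel cotter key (60 g): 16 mm along x, 10 mm thick along y (grip here), 34 mm high, standing on the mat. Along +x from here: shoulder 12 mm wide, 9 mm high, to 22 mm; flat shank 4.5 mm wide, 9 mm high, to 76 mm; thinner tip to 82 mm. Undersides level, 17 mm below this point (tip's is 1.5 mm higher).
- key_mid (a point): Point in the key's shank, half-way up it, 45 mm along +x and 12.5 mm below key_tab; it lies on the axle's centre line when the shoulder is against the nut. Same axes as key_tab. The key may be put in from either end of the hole.
- plain_nut: Bystander: loose plain hexagon nut, 46 mm across flats, 24 mm high, lying flat; origin under its centre.
- jar: Bystander: closed white jar with a black cap, 56 mm across, 60 mm high, standing; origin under its centre.
- driver: Bystander: screwdriver 200 mm long lying on the mat along its x axis; origin under its middle.
Mind the look-alikes: they are no part of the job. There is more than one size of the part that bears index; the job needs the smaller.

How it is judged:
On the way:
1. the nut is tight (pointer past the index rib) and a slot lines up with the cross hole within 0.09 rad, while the key is still out (value of joint nut above 0.8 rad and angle between the x axis of nut_mid and the x axis of hole, either way round below 0.09 rad and distance between key_mid and hole above 0.06 m), for 0.2 s.
At the end, for the whole second after the job is handed in: The nut is past the index rib with a slot in line with the hole (within 0.12 rad); the key lies through slot and hole, along it within 0.17 rad, its shank point within 7 mm of the hole's centre (shoulder against the nut); key released and at rest (value of joint nut above 0.8 rad and angle between the x axis of nut_mid and the x axis of hole, either way round below 0.12 rad and distance between key_mid and hole below 0.007 m and angle between the x axis of key_mid and the x axis of hole, either way round below 0.17 rad and contact force between key and the fingers below 0.1 N and velocity of joint nut between -0.05 and 0.05 rad/s); the robot touches nothing.
It fails at once if a bystander (plain nut, jar, screwdriver) is moved by more than 30 mm (distance of any of plain_nut, jar, driver from where it was at the start of the episode above 0.03 m).
It also fails if it takes over 61 s, if anything falls off the work surface, if the arm or the gripper's body presses on something with over 40 N, if the wrist force passes 120 N, or if a joint passes its speed limit or range.

ROBOT

A 6-joint arm with a two-finger parallel gripper is mounted at the origin on the work surface. World frame = base frame: x ahead of the robot, y to its left, z up, the work surface at z = 0. Lengths are in m, angles in rad, forces in N, time in s.
With the tool pointing down it reaches from about 0.425 to 0.95 m from the base axis. Payload 14.7 kg.
Tool frame: the origin (TCP) lies on the centre line of the jaws, within the pads' length; the fingertips stand 17 mm ahead of it and the grasp point (between the pads) lies 2 mm behind it; z points along the fingers, x is the direction in which the jaws open and shut, and the axes are right-handed (so a half turn about z gives the same grasp; the last joint's range is limited). The gripper opens to 85 mm and grips with 20 to 120 N. Pads are 22 mm wide; open, the fingers measure 114 mm over their backs; the gripper's body (76 mm by 85 mm) begins 54 mm behind the grasp point. The pads swing forward as they close: fully open they stand 13 mm farther back than shut.
Start: joints at [1.3, 0.48, 1.596, -0, 1.065, -0.047], TCP at [0.144, 0.634, 0.248] pointing down, gripper open.
Joint ranges: [-2.75, 2.75], [-0.82, 2.05], [0.23, 2.67], [-1.56, 4.7], [0.09, 2.69], [-2.92, 2.92]. Speed limits (rad/s): [1.89, 1.89, 2.39, 3.01, 3.01, 3.01].

INTERFACE

Orientations are given as a unit quaternion [x, y, z, w].
In Python, from bench import manip gives the robot as it stands.
- The arm moves only by the tool jog_arm, never from a script. Its argument "moves" is a list of rows, each a list of 7 numbers: the finger opening in cm, from 0 to 8.54, then the shift along the tool's x, y, z in cm, then the turn, a rotation vector about the tool's x, y, z in rad. In form: [[claw, dx, dy, dz, ax, ay, az], ...]. A call has 1 to 10 rows; each row is the pose to reach, as a shift and turn from the pose measured when the call began, along the tool's axes at that moment; what a row does not reach only later rows make up. A row lasts 1/12 s, in which the tool goes at most 41.7 mm and 7.16 degrees, less where a joint would pass 70% of its speed; a pose out of reach is approached as far as the arm can. A call with a gripper value outside its range is refused whole. The fingers move at their own pace and stop on an object; "newtons" is the grip in N (left out, the last holds). Time passes only in rows, so rows that repeat a pose let the fingers close. It gives the time, the measured TCP pose, the force and the opening at its end, in the units of the state.
- manip.observe(): the state, without advancing time (a new reading comes with each control period).
- manip.camera(name): name is "side" or "top"; returns a dict with "img" (384x512x3 uint8, red, green, blue), "fx", "fy", "cx", "cy" (pixels), "k1" (the pictures are not rectified: a ray, as slopes to the right and down, at radius r is drawn at 1 + k1 r^2 times it, then the intrinsics apply), "rvec" (rotation vector, rad) and "tvec" (3), from world to camera coordinates, as OpenCV has them. Camera axes: x right, y down, z forward; pixel columns grow to the right and rows downward; lengths in m; the calibration is good to about 2 mm. A picture is of the moment at which its call begins. There is no depth.
- manip.finish_job(): hands the job in, once; it reports no verdict.
Trained networks look in a picture, given as the dict that the camera call returned (one of the last four; its "shot" number tells which), for a name from the list of things; names that differ only in an ending like _2 or _b are one class to them, and where a whole thing is asked for, a point or a joint stands for the part that bears it (a point fixed in the world has none). Each returns a list of dicts, best first, with "p" (0 to 1); they miss things now and then, are a little off and sometimes report something else, mostly with a low value. They report only what shows in the picture. A call takes as long as a camera call. They do not tell look-alikes from the thing itself.
- manip.find_in(picture, query): "location" ([x, y, z] in m, in world coordinates, good to about 4 mm: the middle of the surface that is visible of it).
- manip.landmark_of(picture, query): "location" ([x, y, z] in m, in world coordinates, good to about 4 mm: a listed point, or the origin of a listed thing).
The state is a dict: "time": time; "joint_positions": joint angles; "joint_vel": joint speeds; "joint_efforts": joint torques, N m; "tool_pos": TCP position; "orientation": TCP orientation; "ft_force": force on the tool from outside, world axes, zero at the start; "moment": the same for the moment, N m; "finger_gap": finger opening in m.
Only numpy, scipy, OpenCV 4.12 (cv2) and the standard library are available. Lean on these libraries where they do the work, as an engineer would, in place of code of your own. Each camera call takes 0.05 s, during which the arm holds its last target. There are 200 camera calls.

## Working session

There is one attempt and no reset: what is moved stays moved. The work goes in short steps, Python scripts to look and compute and a tool call to move; the robot and the scene stay as the last step left them, time stands still between calls to the robot, and variables do not carry over. Pictures are saved under pics/ and viewed, about 8 in all and at most 12, crops included, and the job is handed in when it is done.

Besides the shell and the picture viewer there is one more tool, called after "Request:" by a JSON object that holds its "api" and its "payload", one argument or row to a line. jog_arm: Moves the arm, as the interface text tells. Its arguments: {"type":"object","properties":{"moves":{"type":"array","items":{"type":"array","items":{"type":"number"}}},"newtons":{"type":"number"}},"required":["moves"]}

```bash
mkdir -p pics; cat > h.py <<'E'
import numpy as np, cv2
from bench import manip
from scipy.spatial.transform import Rotation as R
def proj(c,P):
    P=np.atleast_2d(P); q=R.from_rotvec(c['rvec']).apply(P)+c['tvec']
    s=q[:,:2]/q[:,2:]; s=s*(1+c['k1']*(s**2).sum(1,keepdims=True))
    return s*[c['fx'],c['fy']]+[c['cx'],c['cy']]
def ray(c,uv,z):
    d=(np.array(uv,float)-[c['cx'],c['cy']])/[c['fx'],c['fy']]; s=d.copy()
    for _ in range(20): s=d/(1+c['k1']*(s**2).sum())
    r=R.from_rotvec(c['rvec']); o=r.inv().apply(-np.array(c['tvec'])); v=r.inv().apply([s[0],s[1],1])
    return o+v*(z-o[2])/v[2]
def save(c,n,crop=None,k=1):
    im=c['img'][...,::-1]
    if crop: x0,y0,x1,y1=crop; im=im[y0:y1,x0:x1]
    cv2.imwrite('pics/'+n+'.png',cv2.resize(im,None,fx=k,fy=k,interpolation=cv2.INTER_CUBIC))
E
python3 - <<'E'
from h import *
ims=[]
for n in ['top','side']:
    c=manip.camera(n); ims.append(c['img'])
    print(n,c['fx'],c['k1'],'pos',R.from_rotvec(c['rvec']).inv().apply(-np.array(c['tvec'])).round(3))
    for q in ['index','nut_mid','hole','key_tab','key_mid','plain_nut','jar','driver']:
        for d in manip.landmark_of(c,q)[:3]: print(q,np.round(d['location'],3),round(d['p'],2),proj(c,d['location']).round(0)[0])
    save(c,n+'0',None,1.5)
print(manip.observe())
E
```

```text
top 366.6533382994301 0.02662361166400249 pos [0.356 0.011 1.255]
index [0.196 0.291 0.059] 0.75 [170. 264.]
index [0.584 0.085 0.047] 0.73 [235. 145.]
nut_mid [ 0.657 -0.318 -0.002] 0.66 [352. 128.]
nut_mid [0.161 0.304 0.084] 0.65 [164. 276.]
nut_mid [0.555 0.101 0.065] 0.48 [230. 153.]
hole [0.554 0.102 0.076] 0.52 [229. 153.]
key_tab [ 0.443 -0.248  0.016] 0.48 [334. 189.]
key_mid [ 0.487 -0.232  0.006] 0.6 [329. 176.]
plain_nut [ 0.699 -0.208  0.005] 0.48 [321. 115.]
jar [ 0.657 -0.315 -0.002] 0.84 [352. 128.]
jar [ 0.441 -0.25   0.02 ] 0.6 [335. 189.]
jar [ 0.697 -0.209  0.003] 0.46 [321. 116.]
driver [0.608 0.364 0.004] 0.55 [155. 140.]
side 364.6355402890057 -0.08050680384916907 pos [ 0.173 -0.61   0.687]
index [0.583 0.082 0.05 ] 0.64 [299. 172.]
index [0.2   0.284 0.059] 0.6 [148. 163.]
nut_mid [0.555 0.096 0.069] 0.79 [288. 166.]
nut_mid [0.159 0.305 0.082] 0.71 [131. 156.]
hole [0.554 0.098 0.079] 0.63 [287. 163.]
hole [ 0.699 -0.207  0.002] 0.26 [394. 243.]
key_tab [ 0.444 -0.246  0.014] 0.45 [311. 289.]
key_mid [ 0.483 -0.233  0.005] 0.67 [324. 281.]
plain_nut [ 0.701 -
[... 160 characters left out ...]
135.]
{'time': 0.9, 'joint_positions': array([ 1.30043222e+00,  4.80132094e-01,  1.59633061e+00,  1.13091174e-05,
        1.06513955e+00, -4.65968272e-02]), 'joint_vel': array([-0.00128488,  0.00078085,  0.00117467,  0.00111505, -0.00032537,
       -0.00050557]), 'joint_efforts': array([-4.27488412e-03, -9.50453997e+01, -4.30640531e+01,  2.44303528e-04,
        1.00687492e-03,  9.35773733e-05]), 'tool_pos': array([0.14420316, 0.63376825, 0.24832922]), 'orientation': array([ 7.81636067e-01,  6.23734766e-01, -6.78715038e-06, -1.19186979e-06]), 'ft_force': array([-0.01987257,  0.23459501,  0.8810637 ]), 'moment': array([-0.03543473,  0.05693126, -0.01862554]), 'finger_gap': 0.08519281062978677}
```

View pics/top0.png

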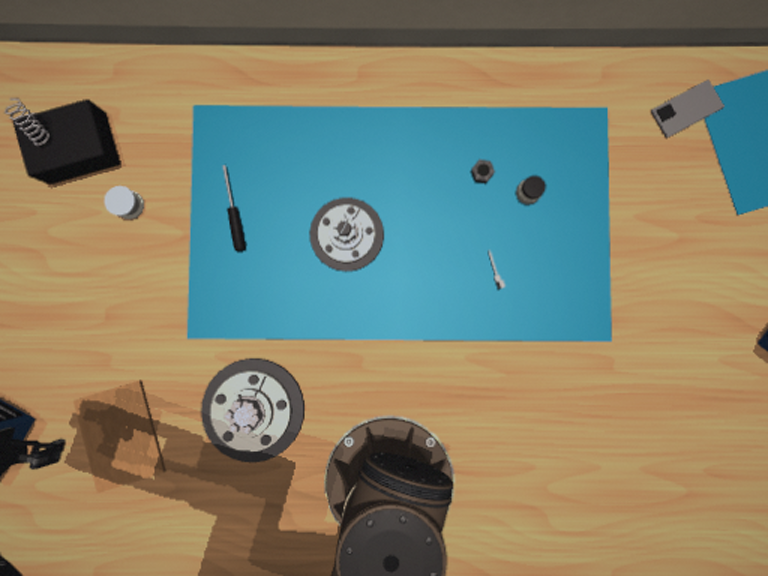

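```bash
python3 - <<'E'
from h import *
c=manip.camera('top'); a=c['img'][118:188,195:265]; b=c['img'][150:220,300:370]
d=manip.camera('side'); e=d['img'][130:200,253:323]; f=d['img'][250:320,280:350]
im=np.vstack([np.hstack([cv2.resize(x[...,::-1],(290,290),interpolation=cv2.INTER_CUBIC) for x in p]) for p in ((a,b),(e,f))])
cv2.imwrite('pics/crop1.png',im)
E
```

```text
(no output)
```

View pics/crop1.png

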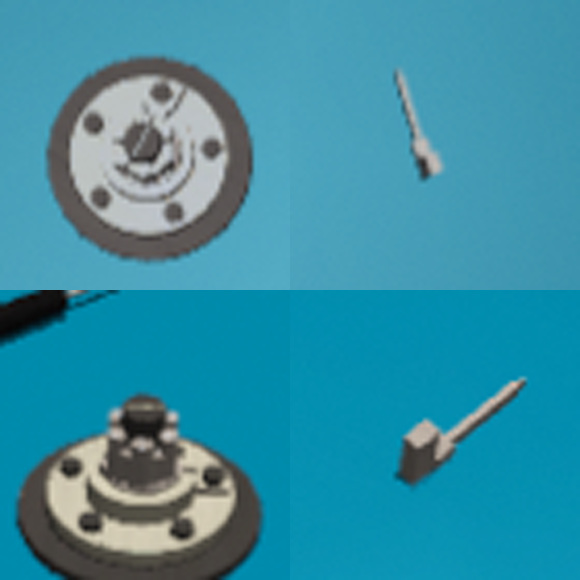

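The job's hub is the smaller one, on the mat at top px (230,153). The one at (165,274) is larger and stands off the mat, with a shiny nut. The key is at (331,180), the plain nut at (321,115) and the jar at (354,126). Next I'll measure the angles with orthophotos.

```bash
cat >> h.py <<'E'
def ortho(c,cen,z,half,n):
    g=np.linspace(-half,half,n)   # rows: +x up, columns: -y right
    X,Y=np.meshgrid(cen[0]-g,cen[1]-g,indexing='ij')
    uv=proj(c,np.c_[X.ravel(),Y.ravel(),np.full(X.size,z)]).astype(np.float32).reshape(n,n,2)
    return cv2.remap(c['img'],uv[...,0],uv[...,1],cv2.INTER_CUBIC)
E
python3 - <<'E'
from h import *
t=[manip.camera('top') for _ in range(4)]; 
c=dict(t[-1]); c['img']=np.mean([x['img'].astype(float) for x in t],0).astype(np.uint8)
t=[manip.camera('side') for _ in range(4)]
s=dict(t[-1]); s['img']=np.mean([x['img'].astype(float) for x in t],0).astype(np.uint8)
# disc centre: non-blue mask
for n,k,b in (('top',c,(185,110,275,200)),('side',s,(225,120,350,225))):
    im=k['img'].astype(int); m=((im[...,2]-im[...,0])<50).astype(np.uint8)
    mm=np.zeros_like(m); mm[b[1]:b[3],b[0]:b[2]]=m[b[1]:b[3],b[0]:b[2]]
    cs=max(cv2.findContours(mm,cv2.RETR_EXTERNAL,cv2.CHAIN_APPROX_NONE)[0],key=cv2.contourArea)
    P=np.array([ray(k,p[0],0.010) for p in cs])[:,:2]
    (x,y),r=cv2.minEnclosingCircle(P.astype(np.float32)); A=np.c_[2*P,np.ones(len(P))]
    q=np.linalg.lstsq(A,(P**2).sum(1),rcond=None)[0]; print(n,x,y,r,q[:2],np.sqrt(q[2]+q[:2]@q[:2]))
cen=(0.556,0.099)
v=[ortho(k,cen,z,h,290) for k,z,h in ((c,.096,.03),(c,.047,.05),(s,.096,.03),(s,.047,.05))]
im=np.vstack([np.hstack(v[:2]),np.hstack(v[2:])]); cv2.imwrite('pics/ortho.png',im[...,::-1])
E
```

```text
top 0.5548055768013 0.10250191390514374 0.08478934317827225 [0.55505451 0.10229754] 0.08291258817112047
side 0.5614028573036194 0.11985652893781662 0.11102912575006485 [0.55794436 0.10724301] 0.09040784050938327
```

View pics/ortho.png

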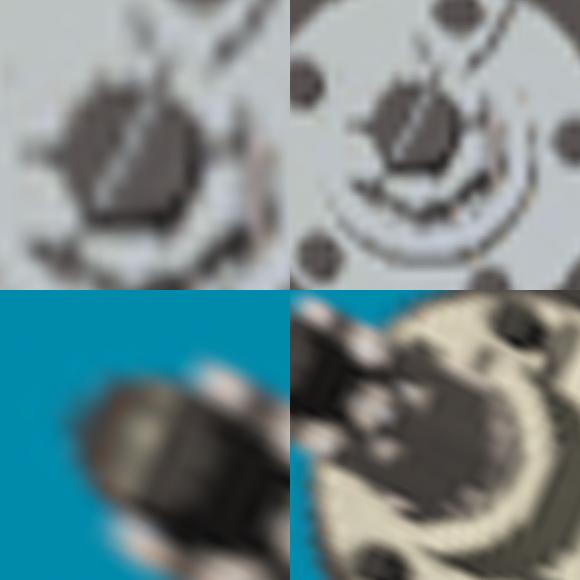

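```bash
cat >> h.py <<'E'
def go(pos,yaw_deg):
    "tool-frame shift (cm) and turn to reach pos with tool down, tool-x at yaw"
    o=manip.observe(); r=R.from_quat(o['orientation']); a=np.radians(yaw_deg)
    t=R.from_matrix(np.array([[np.cos(a),np.sin(a),0],[np.sin(a),-np.cos(a),0],[0,0,-1]]).T)
    x=r.apply([1,0,0])
    print('t',round(o['time'],2),'pos',o['tool_pos'].round(4),'yaw',np.degrees(np.arctan2(x[1],x[0])).round(2),'gap',round(o['finger_gap'],4),'f',o['ft_force'].round(1))
    print('-> ',(r.inv().apply(np.array(pos)-o['tool_pos'])*100).round(2),(r.inv()*t).as_rotvec().round(3))
E
python3 -c "
from h import *
go((.5565,.102,.2),30)"
```

```text
t 1.4 pos [0.1442 0.6338 0.2483] yaw 77.18 gap 0.0854 f [-0.  -0.9  0.3]
->  [-42.7   52.     4.83] [0.    0.    0.823]
```

Request:
{"api": "jog_arm", "payload": {
  "moves": [
    [8.5,-42.7,52,4.83,0,0,0.823],
    [8.5,-42.7,52,4.83,0,0,0.823],
    [8.5,-42.7,52,4.83,0,0,0.823],
    [8.5,-42.7,52,4.83,0,0,0.823],
    [8.5,-42.7,52,4.83,0,0,0.823],
    [8.5,-42.7,52,4.83,0,0,0.823],
    [8.5,-42.7,52,4.83,0,0,0.823],
    [8.5,-42.7,52,4.83,0,0,0.823],
    [8.5,-42.7,52,4.83,0,0,0.823],
    [8.5,-42.7,52,4.83,0,0,0.823]
  ]
}}

```text
time: 2.23
tool_pos: [0.3998, 0.3037, 0.2186]
orientation: [0.966, 0.259, 0.0, -0.0]
ft_force: [1.0, 1.0, -0.3]
finger_gap: 0.0851
```

```bash
python3 -c "
from h import *
go((.5565,.102,.14),30)"
```

```text
t 2.23 pos [0.3998 0.3037 0.2186] yaw 30.03 gap 0.0851 f [ 1.   1.  -0.3]
->  [ 3.47 25.3   7.86] [-0.    -0.001  0.001]
```

Request:
{"api": "jog_arm", "payload": {
  "moves": [
    [8.5,3.47,25.3,5,0,0,0],
    [8.5,3.47,25.3,5,0,0,0],
    [8.5,3.47,25.3,5,0,0,0],
    [8.5,3.47,25.3,5,0,0,0],
    [8.5,3.47,25.3,5,0,0,0],
    [8.5,3.47,25.3,5,0,0,0],
    [8.5,3.47,25.3,7.86,0,0,0],
    [8.5,3.47,25.3,7.86,0,0,0],
    [8.5,3.47,25.3,7.86,0,0,0]
  ]
}}

```text
time: 2.98
tool_pos: [0.5558, 0.1011, 0.1387]
orientation: [0.966, 0.258, -0.001, -0.0]
ft_force: [-0.1, 0.3, 0.3]
finger_gap: 0.0851
```

```bash
python3 -c "
from h import *
go((.5565,.102,.07),30)
t=manip.camera('top'); s=manip.camera('side')
g=np.array([.5565,.102,0.096])
print(proj(s,g),proj(s,manip.observe()['tool_pos']),manip.observe()['tool_pos'])
a=cv2.resize(s['img'][90:210,220:360],None,fx=5,fy=5,interpolation=2)[...,::-1]
cv2.imwrite('pics/s2.png',a)"
```

```text
t 2.98 pos [0.5558 0.1011 0.1387] yaw 29.92 gap 0.0851 f [-0.1  0.3  0.3]
->  [ 0.12 -0.03  6.87] [-0.001  0.002 -0.001]
[[287.7154305  157.16171573]] [[288.23606397 143.48119981]] [0.55626635 0.10254001 0.14053716]
```

View pics/s2.png

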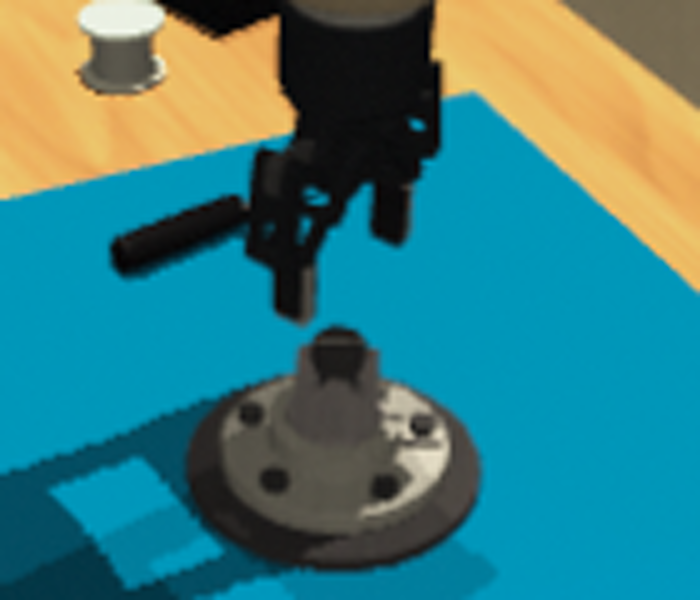

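Axle top in the side view is at about px (287.6,158), against a projection of (287.7,157.2), so the position agrees. I'll go down and grip.

Request:
{"api": "jog_arm", "payload": {
  "moves": [
    [8.5,0.1,0,4,0,0,0],
    [8.5,0.1,0,6.9,0,0,0],
    [8.5,0.1,0,6.9,0,0,0],
    [8.5,0.1,0,6.9,0,0,0],
    [4.0,0.1,0,6.9,0,0,0],
    [4.0,0.1,0,6.9,0,0,0],
    [4.0,0.1,0,6.9,0,0,0],
    [4.0,0.1,0,6.9,0,0,0],
    [4.0,0.1,0,6.9,0,0,0],
    [4.0,0.1,0,6.9,0,0,0]
  ],
  "newtons": 40
}}

```text
time: 3.92
tool_pos: [0.5544, 0.1022, 0.0729]
orientation: [0.966, 0.259, -0.002, -0.0]
ft_force: [-17.9, -11.0, 23.0]
finger_gap: 0.0453
```

Request:
{"api": "jog_arm", "payload": {
  "moves": [
    [4.0,0,0,0,0,0,0],
    [4.0,0,0,0,0,0,0],
    [4.0,0,0,0,0,0,0],
    [4.0,0,0,0,0,0,0]
  ]
}}

```text
time: 4.25
tool_pos: [0.5542, 0.1021, 0.0732]
orientation: [0.966, 0.259, -0.002, -0.0]
ft_force: [-1.4, -1.7, -8.5]
finger_gap: 0.0448
```

```bash
python3 -c "
from h import *
go((.5565,.102,.07),-27)
print(manip.observe()['moment'])"
```

```text
t 4.25 pos [0.5542 0.1021 0.0732] yaw 30.06 gap 0.0448 f [-1.4 -1.7 -8.5]
->  [0.19 0.13 0.32] [0.001 0.004 0.996]
[-0.23724625  0.20489702 -0.02917139]
```

Request:
{"api": "jog_arm", "payload": {
  "moves": [
    [4.0,0,0,0,0,0,0.08],
    [4.0,0,0,0,0,0,0.16],
    [4.0,0,0,0,0,0,0.24],
    [4.0,0,0,0,0,0,0.32],
    [4.0,0,0,0,0,0,0.4],
    [4.0,0,0,0,0,0,0.48],
    [4.0,0,0,0,0,0,0.5],
    [4.0,0,0,0,0,0,0.5]
  ],
  "newtons": 60
}}

```text
time: 4.92
tool_pos: [0.5549, 0.1023, 0.0733]
orientation: [1.0, 0.011, -0.002, 0.0]
ft_force: [5.5, 1.3, -19.5]
finger_gap: 0.0448
```

```bash
python3 -c "
from h import *
go((.5542,.1021,.073),-27)
print(manip.observe()['moment'])"
```

```text
t 4.92 pos [0.5549 0.1023 0.0733] yaw 1.3 gap 0.0448 f [  5.5   1.3 -19.5]
->  [-0.07  0.02  0.03] [0.001 0.003 0.494]
[ 0.35732588 -0.73208305 -0.05222072]
```

Request:
{"api": "jog_arm", "payload": {
  "moves": [
    [4.0,0,0,0,0,0,0.08],
    [4.0,0,0,0,0,0,0.16],
    [4.0,0,0,0,0,0,0.24],
    [4.0,0,0,0,0,0,0.32],
    [4.0,0,0,0,0,0,0.4],
    [4.0,0,0,0,0,0,0.48],
    [4.0,0,0,0,0,0,0.495],
    [4.0,0,0,0,0,0,0.495],
    [4.0,0,0,0,0,0,0.495]
  ]
}}

```text
time: 5.67
tool_pos: [0.5557, 0.1022, 0.0733]
orientation: [0.972, -0.234, -0.001, 0.0]
ft_force: [5.8, -2.9, -21.3]
finger_gap: 0.0451
```

```bash
python3 -c "
from h import *
go((.5542,.1021,.073),-27)
im=cv2.imread('pics/ortho.png',0)[:290,:290].astype(float)
Y,X=np.mgrid[:290,:290]; cx,cy=131,143
for rr in (45,55,62):
    m=(X-cx)**2+(Y-cy)**2<rr**2
    w=np.clip(im-np.percentile(im[m],60),0,None)*m
    x0,y0=(w*X).sum()/w.sum(),(w*Y).sum()/w.sum()
    sxx,syy,sxy=[(w*a).sum() for a in ((X-x0)**2,(Y-y0)**2,(X-x0)*(Y-y0))]
    th=.5*np.arctan2(2*sxy,sxx-syy); print(rr,x0,y0,'yaw',np.degrees(np.arctan2(-np.cos(th),-np.sin(th))))
"
```

```text
t 5.67 pos [0.5557 0.1022 0.0733] yaw -27.08 gap 0.0451 f [  5.8  -2.9 -21.3]
->  [-0.13  0.08  0.03] [ 0.001  0.001 -0.001]
45 130.29043205088428 143.46883726341918 yaw -26.604413266009416
55 129.5889100102158 143.30375916514723 yaw -26.31250595486534
62 128.41925518620346 135.9469132716821 yaw -22.542632863276598
```

Request:
{"api": "jog_arm", "payload": {
  "moves": [
    [8.5,0,0,0,0,0,0],
    [8.5,0,0,0,0,0,0],
    [8.5,0,0,0,0,0,0],
    [8.5,0,0,0,0,0,0],
    [8.5,0,0,0,0,0,0],
    [8.5,0,0,-4,0,0,0],
    [8.5,0,0,-8,0,0,0],
    [8.5,0,0,-12,0,0,0],
    [8.5,0,0,-12,0,0,0]
  ]
}}

```text
time: 6.42
tool_pos: [0.5593, 0.1028, 0.2005]
orientation: [0.972, -0.234, 0.004, -0.001]
ft_force: [1.4, -0.1, 0.6]
finger_gap: 0.0851
```

```bash
python3 -c "
from h import *
go((.4435,-.247,.18),-71)"
```

```text
t 6.42 pos [0.5593 0.1028 0.2005] yaw -27.07 gap 0.0851 f [ 1.4 -0.1  0.6]
->  [ 5.59 36.43  1.93] [-0.007 -0.005  0.767]
```

Request:
{"api": "jog_arm", "payload": {
  "moves": [
    [8.5,2.5,18,0,0,0,0.767],
    [8.5,2.5,18,0,0,0,0.767],
    [8.5,2.5,18,0,0,0,0.767],
    [8.5,2.5,18,0,0,0,0.767],
    [8.5,2.5,18,0,0,0,0.767],
    [8.5,2.5,18,0,0,0,0.767],
    [8.5,2.5,18,0,0,0,0.767],
    [8.5,2.5,18,0,0,0,0.767]
  ]
}}

```text
time: 7.08
tool_pos: [0.4998, -0.0689, 0.2001]
orientation: [0.815, -0.58, 0.003, -0.003]
ft_force: [0.4, 0.2, -0.0]
finger_gap: 0.0845
```

```bash
python3 - <<'E'
from h import *
t=[manip.camera('top') for _ in range(4)]
c=dict(t[-1]); c['img']=np.mean([x['img'].astype(float) for x in t],0).astype(np.uint8)
t=[manip.camera('side') for _ in range(4)]
s=dict(t[-1]); s['img']=np.mean([x['img'].astype(float) for x in t],0).astype(np.uint8)
import pickle; pickle.dump((c,s),open('cs.pkl','wb'))
cen=(.556,.102)
v=[ortho(c,cen,.096,.03,290),ortho(c,cen,.081,.04,290),cv2.resize(s['img'][140:190,263:313],(290,290),interpolation=2),ortho(c,(.463,-.240),.006,.06,290)]
im=np.vstack([np.hstack(v[:2]),np.hstack(v[2:])]); cv2.imwrite('pics/o2.png',im[...,::-1])
for k in (c,s):
    for q in ['key_tab','key_mid','nut_mid','hole']:
        for d in manip.landmark_of(t[-1] if k is s else k,q)[:2]: print(q,np.round(d['location'],4),round(d['p'],2))
# key shank axis via non-blue mask near key
for n,k in (('top',c),('side',s)):
    g=ortho(k,(.475,-.235),.0065,.055,441).astype(int); m=(g[...,2]-g[...,0])<25   # 0.25mm/px
    nz=np.argwhere(m); print(n,len(nz))
    if len(nz)>50:
        xy=np.c_[.475+.055-nz[:,0]*.00025,-.235+.055-nz[:,1]*.00025]; 
        f=cv2.fitLine(xy.astype(np.float32),cv2.DIST_HUBER,0,1e-5,1e-4).ravel(); pr=(xy-f[2:])@f[:2]
        print(np.degrees(np.arctan2(f[1],f[0])),f[2:]+f[:2]*pr.min(),f[2:]+f[:2]*pr.max())
E
```

```text
Traceback (most recent call last):
ValueError: only the last four pictures can be asked about
```

View pics/o2.png

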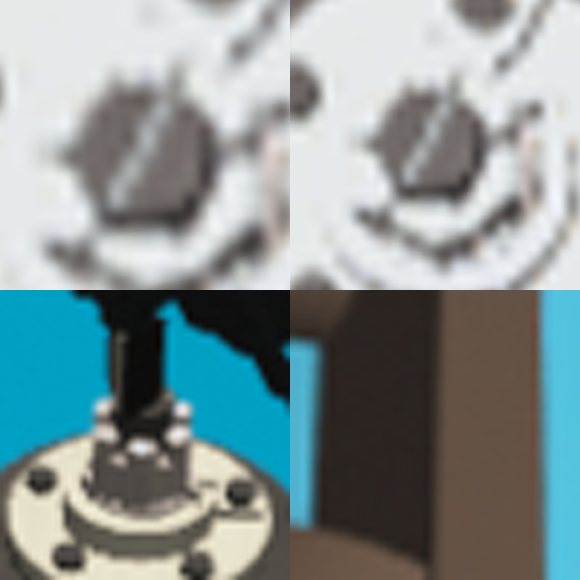

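Pointer is at about yaw -58°, past the rib. The axle line is at -26.6° with its centre at (0.556,0.102), so the nut is set. The key is hidden by the arm, so I'll measure it from the first pictures.

```bash
python3 - <<'E'
from h import *
import pickle; c,s=pickle.load(open('cs.pkl','rb'))
for n,k in (('top',c),('side',s)):
    im=cv2.imread(f'pics/{n}0.png')[...,::-1]; k=dict(k); k['img']=im
    S=1.5
    for a in('fx','fy'): k[a]*=S
    k['cx']=(k['cx']+.5)*S-.5; k['cy']=(k['cy']+.5)*S-.5
    for z in (.0065,.036):
        g=ortho(k,(.475,-.235),z,.055,441).astype(int); m=((g[...,2]-g[...,0])<45).astype(np.uint8)
        L,lab,st,_=cv2.connectedComponentsWithStats(m); i=1+st[1:,4].argmax()
        nz=np.argwhere(lab==i); xy=np.c_[.475+.055-nz[:,0]*.00025,-.235+.055-nz[:,1]*.00025]
        f=cv2.fitLine(xy.astype(np.float32),cv2.DIST_HUBER,0,1e-5,1e-4).ravel(); f[:2]*=np.sign(f[0]); pr=(xy-f[2:])@f[:2]
        sel=xy[pr>0.0]; h=cv2.fitLine(sel.astype(np.float32),cv2.DIST_HUBER,0,1e-5,1e-4).ravel(); h[:2]*=np.sign(h[0])
        print(n,z,len(nz),'yaw',np.degrees(np.arctan2(f[1],f[0])),'tip half',np.degrees(np.arctan2(h[1],h[0])),h[2:],'ends',f[2:]+f[:2]*pr.min(),f[2:]+f[:2]*pr.max(),np.ptp(pr))
E
```

```text
top 0.0065 13102 yaw 18.648632 tip half 16.537779 [ 0.48084098 -0.23358026] ends [ 0.43363893 -0.24993931] [ 0.51761466 -0.22159898] 0.08862899413704875
top 0.036 12482 yaw 17.93763 tip half 16.458681 [ 0.487991   -0.22480085] ends [ 0.43159851 -0.24323747] [ 0.51394513 -0.2165805 ] 0.08655379901826381
side 0.0065 17497 yaw 14.457112 tip half 13.421138 [ 0.48444998 -0.23352501] ends [ 0.42979095 -0.2469695 ] [ 0.52087535 -0.2234862 ] 0.09406292184814813
side 0.036 15983 yaw 14.716163 tip half 15.238054 [ 0.470525 -0.250175] ends [ 0.419109   -0.26335759] [ 0.50583639 -0.24057893] 0.08966888220608234
```

```bash
python3 -c "
from h import *
go((.4415,-.2465,.10),-72.5)"
```

```text
t 7.48 pos [ 0.4998 -0.0685  0.1999] yaw -70.92 gap 0.085 f [ 1.5 -0.3  0.3]
->  [14.9  11.4   9.93] [-0.008 -0.002  0.028]
```

Request:
{"api": "jog_arm", "payload": {
  "moves": [
    [4,14.9,11.4,5,-0.008,-0.002,0.028],
    [4,14.9,11.4,5,-0.008,-0.002,0.028],
    [4,14.9,11.4,5,-0.008,-0.002,0.028],
    [4,14.9,11.4,5,-0.008,-0.002,0.028],
    [4,14.9,11.4,5,-0.008,-0.002,0.028],
    [4,14.9,11.4,9.9,-0.008,-0.002,0.028],
    [4,14.9,11.4,9.9,-0.008,-0.002,0.028],
    [4,14.9,11.4,9.9,-0.008,-0.002,0.028],
    [4,14.9,11.4,9.9,-0.008,-0.002,0.028]
  ]
}}

```text
time: 8.23
tool_pos: [0.4415, -0.2457, 0.1005]
orientation: [0.807, -0.591, -0.001, 0.0]
ft_force: [1.1, 0.0, 0.0]
finger_gap: 0.0404
```

```bash
python3 -c "
from h import *
go((.4415,-.2465,.030),-72.5)
s=manip.camera('side'); save(s,'s3',(250,230,370,320),6)
for q in ['key_tab','key_mid']:
    for d in manip.landmark_of(s,q)[:2]: print(q,np.round(d['location'],4),round(d['p'],2))
p=manip.observe()['tool_pos']; print((proj(s,[p,p-[0,0,.017],[.4415,-.2465,.036]])-[250,230])*6)
"
```

```text
t 8.23 pos [ 0.4415 -0.2457  0.1005] yaw -72.47 gap 0.0404 f [1.1 0.  0. ]
->  [0.09 0.01 7.05] [0.001 0.002 0.001]
key_mid [ 0.6119  0.3632 -0.0017] 0.68
key_mid [ 0.4831 -0.2318  0.006 ] 0.57
[[388.7172709  206.73458553]
 [383.87957119 237.70974291]
 [368.42554107 322.81483784]]
```

View pics/s3.png

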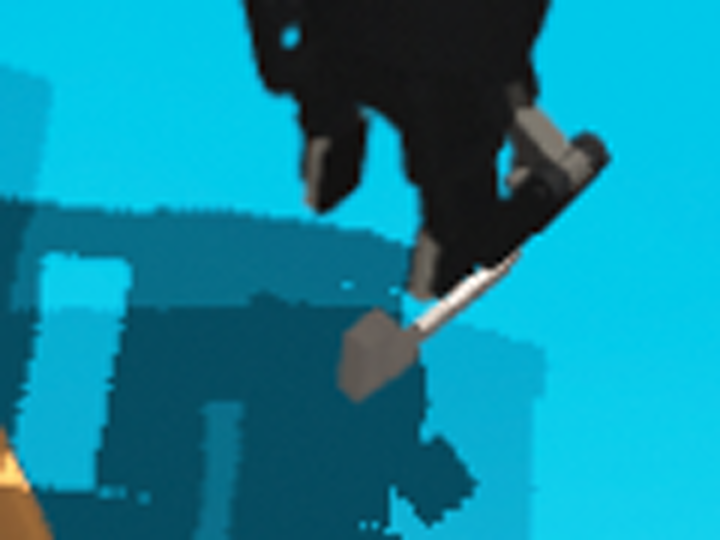

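Tab top is at about crop (380,328), against a predicted (368,323). That is 2 mm toward the network's estimate, so I'll correct and grip above the shoulder.

Request:
{"api": "jog_arm", "payload": {
  "moves": [
    [4,0.2,0,3.5,0,0,0],
    [4,0.2,0,7,0,0,0],
    [4,0.2,0,7,0,0,0],
    [4,0.2,0,7,0,0,0],
    [0.5,0.2,0,7,0,0,0],
    [0.5,0.2,0,7,0,0,0],
    [0.5,0.2,0,7,0,0,0],
    [0.5,0.2,0,7,0,0,0],
    [0.5,0.2,0,7,0,0,0],
    [0.5,0.2,0,7,0,0,0]
  ],
  "newtons": 40
}}

```text
time: 9.22
tool_pos: [0.4444, -0.2488, 0.0338]
orientation: [0.807, -0.591, 0.002, -0.0]
ft_force: [0.1, 3.2, 12.9]
finger_gap: 0.009
```

Request:
{"api": "jog_arm", "payload": {
  "moves": [
    [0.5,0,0,0,0,0,0],
    [0.5,0,0,0,0,0,0],
    [0.5,0,0,-4,0,0,0],
    [0.5,0,0,-8,0,0,0],
    [0.5,0,0,-12,0,0,0],
    [0.5,0,0,-12,0,0,0]
  ]
}}

```text
time: 9.72
tool_pos: [0.4467, -0.2502, 0.1607]
orientation: [0.807, -0.591, 0.007, -0.0]
ft_force: [2.4, -1.9, -0.1]
finger_gap: 0.0091
```

```bash
python3 -c "
from h import *
d=np.array([np.cos(np.radians(-26.6)),np.sin(np.radians(-26.6))]); p=np.array([.556,.102])-d*.115
print(p); go((*p,.15),-116.6)"
```

```text
[0.45317226 0.1534923 ]
t 9.72 pos [ 0.4467 -0.2502  0.1607] yaw -72.44 gap 0.0091 f [ 2.4 -1.9 -0.1]
->  [-38.31 -12.79   0.77] [-0.013 -0.007  0.771]
```

Request:
{"api": "jog_arm", "payload": {
  "moves": [
    [0.5,-38.3,-12.8,0.8,-0.013,-0.007,0.771],
    [0.5,-38.3,-12.8,0.8,-0.013,-0.007,0.771],
    [0.5,-38.3,-12.8,0.8,-0.013,-0.007,0.771],
    [0.5,-38.3,-12.8,0.8,-0.013,-0.007,0.771],
    [0.5,-38.3,-12.8,0.8,-0.013,-0.007,0.771],
    [0.5,-38.3,-12.8,0.8,-0.013,-0.007,0.771],
    [0.5,-38.3,-12.8,0.8,-0.013,-0.007,0.771],
    [0.5,-38.3,-12.8,0.8,-0.013,-0.007,0.771],
    [0.5,-38.3,-12.8,0.8,-0.013,-0.007,0.771],
    [0.5,-38.3,-12.8,0.8,-0.013,-0.007,0.771]
  ]
}}

```text
time: 10.55
tool_pos: [0.4526, 0.1233, 0.1507]
orientation: [-0.525, 0.851, -0.0, 0.001]
ft_force: [2.0, -0.4, -1.1]
finger_gap: 0.0088
```

Request:
{"api": "jog_arm", "payload": {
  "moves": [
    [0.5,0,0,0,0,0,0],
    [0.5,0,0,0,0,0,0]
  ]
}}

```text
time: 10.72
tool_pos: [0.4524, 0.1256, 0.1512]
orientation: [-0.527, 0.85, -0.0, 0.001]
ft_force: [0.5, -0.3, -1.1]
finger_gap: 0.009
```

```bash
python3 -c "
from h import *
go((.453,.1535,.1035),-116.6)"
```

```text
t 10.72 pos [0.4524 0.1256 0.1512] yaw -116.4 gap 0.009 f [ 0.5 -0.3 -1.1]
->  [-2.52  1.19  4.77] [-0.001  0.001  0.003]
```

Request:
{"api": "jog_arm", "payload": {
  "moves": [
    [0.5,-2.5,1.2,0,0,0,0],
    [0.5,-2.5,1.2,2.5,0,0,0],
    [0.5,-2.5,1.2,4.5,0,0,0],
    [0.5,-2.5,1.2,4.75,0,0,0],
    [0.5,-2.5,1.2,4.75,0,0,0],
    [0.5,-2.5,1.2,4.75,0,0,0]
  ]
}}

```text
time: 11.22
tool_pos: [0.4531, 0.1525, 0.1043]
orientation: [-0.526, 0.85, -0.0, 0.001]
ft_force: [0.1, 0.7, -1.1]
finger_gap: 0.0085
```

```bash
python3 - <<'E'
from h import *
go((.453,.1535,.1035),-116.6)
t=[manip.camera('top') for _ in range(3)]; c=dict(t[-1]); c['img']=np.mean([x['img'].astype(float) for x in t],0).astype(np.uint8)
t=[manip.camera('side') for _ in range(3)]; s=dict(t[-1]); s['img']=np.mean([x['img'].astype(float) for x in t],0).astype(np.uint8)
p=manip.observe()['tool_pos']; d=np.array([np.cos(np.radians(-26.6)),np.sin(np.radians(-26.6)),0])
P=[np.array([p[0],p[1],.0765])+d*r for r in (.045,.082)]+[np.array([.556,.102,.096]),np.array([.556,.102,.076])-d*.023]
o=[]
for n,k,b in (('top',c,(195,130,275,205)),('side',s,(225,135,305,210))):
    print(n,((proj(k,P)-b[:2])*5).round(0).tolist())
    o.append(cv2.resize(k['img'][b[1]:b[3],b[0]:b[2]],None,fx=5,fy=5,interpolation=2))
cv2.imwrite('pics/i1.png',np.hstack(o)[...,::-1])
E
```

```text
t 11.22 pos [0.4531 0.1525 0.1043] yaw -116.47 gap 0.0085 f [ 0.1  0.7 -1.1]
->  [-0.08  0.06  0.08] [-0.002  0.001  0.002]
top [[123.0, 206.0], [149.0, 156.0], [169.0, 106.0], [156.0, 142.0]]
side [[185.0, 136.0], [252.0, 138.0], [313.0, 111.0], [270.0, 139.0]]
```

View pics/i1.png

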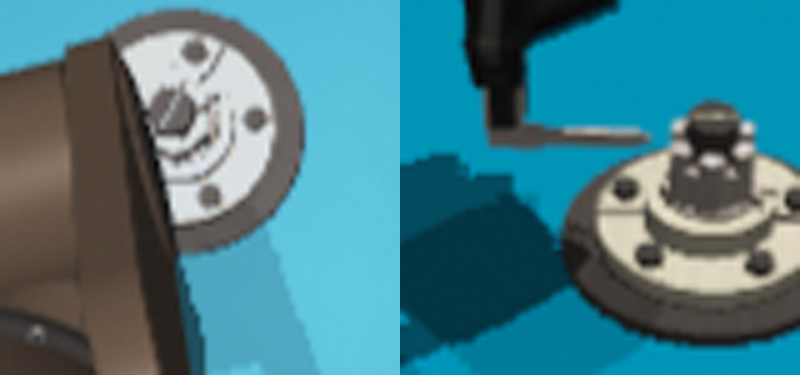

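Request:
{"api": "jog_arm", "payload": {
  "moves": [
    [0.5,0.03,0,0.08,0,0,0],
    [0.5,0.03,-0.4,0.08,0,0,0],
    [0.5,0.03,-0.8,0.08,0,0,0],
    [0.5,0.03,-1.2,0.08,0,0,0],
    [0.5,0.03,-1.6,0.08,0,0,0],
    [0.5,0.03,-2.0,0.08,0,0,0],
    [0.5,0.03,-2.4,0.08,0,0,0],
    [0.5,0.03,-2.8,0.08,0,0,0],
    [0.5,0.03,-2.8,0.08,0,0,0]
  ]
}}

```text
time: 12.27
tool_pos: [0.479, 0.1402, 0.1036]
orientation: [-0.527, 0.85, -0.001, 0.002]
ft_force: [-0.3, -0.4, -1.6]
finger_gap: 0.0092
```

```bash
python3 -c "
from h import *
go((.5150,.1215,.1035),-116.6)
o=manip.observe();print(o['moment'],'lat',o['tool_pos'][:2]@[.448,.894],'along',(np.array([.5552,.101])-o['tool_pos'][:2])@[.894,-.448])"
```

```text
t 12.27 pos [0.479  0.1402 0.1036] yaw -116.44 gap 0.0092 f [-0.3 -0.4 -1.6]
->  [ 0.07 -4.05  0.02] [-0.003  0.002  0.003]
[-0.15199612  0.00773791 -0.00814161] lat 0.3399514764559713 along 0.08567003136605875
```

No resistance at entry, so I'll go on.

Request:
{"api": "jog_arm", "payload": {
  "moves": [
    [0.5,0.05,-0.5,0,0,0,0],
    [0.5,0.05,-1.0,0,0,0,0],
    [0.5,0.05,-1.5,0,0,0,0],
    [0.5,0.05,-2.0,0,0,0,0],
    [0.5,0.05,-2.5,0,0,0,0],
    [0.5,0.05,-3.0,0,0,0,0],
    [0.5,0.05,-3.4,0,0,0,0],
    [0.5,0.05,-3.7,0,0,0,0],
    [0.5,0.05,-3.9,0,0,0,0],
    [0.5,0.05,-3.9,0,0,0,0]
  ]
}}

```text
time: 13.1
tool_pos: [0.5141, 0.1222, 0.1037]
orientation: [-0.527, 0.85, -0.001, 0.002]
ft_force: [0.7, -1.2, -1.6]
finger_gap: 0.0087
```

```bash
python3 -c "
from h import *
go((.5150,.1215,.1035),-116.6)
o=manip.observe();print(o['moment'],'lat',o['tool_pos'][:2]@[.448,.894],'along',(np.array([.5552,.101])-o['tool_pos'][:2])@[.894,-.448])"
```

```text
t 13.1 pos [0.5141 0.1222 0.1037] yaw -116.45 gap 0.0087 f [ 0.7 -1.2 -1.6]
->  [ 0.03 -0.11  0.02] [-0.003  0.002  0.003]
[-0.1284665   0.07533053 -0.03781486] lat 0.3395988606763515 along 0.04626141776291689
```

Request:
{"api": "jog_arm", "payload": {
  "moves": [
    [0.5,0,-0.1,0,0,0,0],
    [0.5,0,-0.15,0,0,0,0],
    [0.5,0,-0.2,0,0,0,0],
    [0.5,0,-0.25,0,0,0,0],
    [0.5,0,-0.3,0,0,0,0],
    [0.5,0,-0.3,0,0,0,0]
  ]
}}

```text
time: 13.6
tool_pos: [0.5168, 0.1209, 0.1037]
orientation: [-0.527, 0.85, -0.001, 0.002]
ft_force: [-0.8, -1.0, -1.2]
finger_gap: 0.0088
```

```bash
cat > st.py <<'E'
from h import *
o=manip.observe();p=o['tool_pos'];f=o['ft_force']
print(o['time'],p.round(4),o['moment'].round(2),'lat',p[:2]@[.448,.894],'along',(np.array([.5552,.101])-p[:2])@[.894,-.448],'f along',f[:2]@[.894,-.448],f.round(1))
E
python3 st.py
```

```text
13.6 [0.5168 0.1209 0.1037] [-0.06  0.1  -0.04] lat 0.33961200011894044 along 0.04325498433775745 f along -0.2669299711781888 [-0.8 -1.  -1.2]
```

Request:
{"api": "jog_arm", "payload": {
  "moves": [
    [0.5,0,-0.05,0,0,0,0],
    [0.5,0,-0.1,0,0,0,0],
    [0.5,0,-0.15,0,0,0,0],
    [0.5,0,-0.2,0,0,0,0],
    [0.5,0,-0.2,0,0,0,0]
  ]
}}

```text
time: 14.02
tool_pos: [0.5175, 0.1203, 0.1036]
orientation: [-0.526, 0.85, 0.0, 0.001]
ft_force: [-7.7, 5.3, 3.8]
finger_gap: 0.0087
```

```bash
python3 st.py; python3 - <<'E'
from h import *
s=manip.camera('side'); save(s,'i2',(240,130,320,200),8)
for q in ['key_tab','key_mid','hole','nut_mid']:
    for d in manip.landmark_of(s,q)[:2]: print(q,np.round(d['location'],4),round(d['p'],2))
E
```

```text
14.0167 [0.5175 0.1203 0.1036] [0.99 1.24 0.04] lat 0.33933291150928185 along 0.04235505577322866 f along -9.26423541084351 [-7.7  5.3  3.8]
key_tab [0.5163 0.1234 0.0835] 0.61
key_mid [0.5544 0.1028 0.0763] 0.63
hole [0.5538 0.1006 0.078 ] 0.54
nut_mid [0.1586 0.3027 0.0861] 0.72
nut_mid [0.5582 0.0966 0.064 ] 0.69
```

View pics/i2.png

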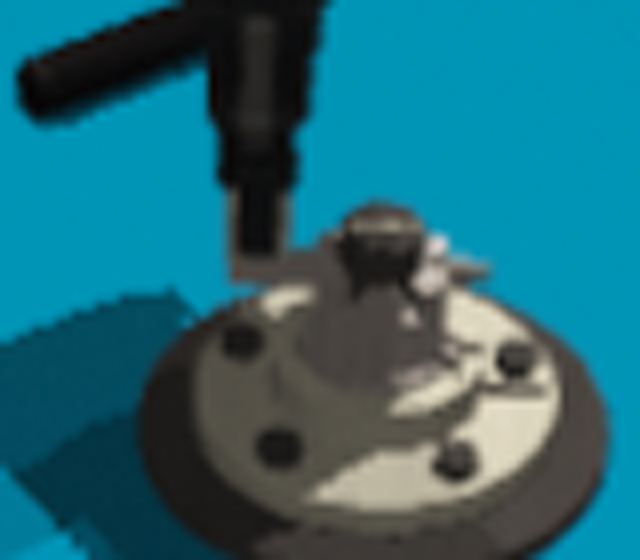

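Shoulder contact (9 N), and the tip sticks out on the far side at (490,270). I'll lower the key gently onto the slot floor.

Request:
{"api": "jog_arm", "payload": {
  "moves": [
    [0.5,0,0,0.08,0,0,0],
    [0.5,0,0,0.14,0,0,0],
    [0.5,0,0,0.18,0,0,0],
    [0.5,0,0,0.18,0,0,0]
  ],
  "newtons": 20
}}

```text
time: 14.6
tool_pos: [0.5173, 0.1204, 0.1018]
orientation: [-0.527, 0.85, 0.0, 0.001]
ft_force: [-5.0, 3.3, 3.9]
finger_gap: 0.0093
```

```bash
python3 st.py
```

```text
14.6 [0.5173 0.1204 0.1018] [ 0.45  0.74 -0.  ] lat 0.33937393857205195 along 0.04258807543391852 f along -5.92553533435807 [-5.   3.3  3.9]
```

Now I'll release gently and then raise the arm.

Request:
{"api": "jog_arm", "payload": {
  "moves": [
    [1.1,0,0,0,0,0,0],
    [1.4,0,0,0,0,0,0],
    [1.8,0,0,0,0,0,0],
    [2.4,0,0,0,0,0,0],
    [3.0,0,0,0,0,0,0],
    [3.0,0,0,0,0,0,0],
    [3.0,0,0,-3,0,0,0],
    [3.0,0,0,-7,0,0,0],
    [3.0,0,0,-11,0,0,0],
    [3.0,0,0,-11,0,0,0]
  ]
}}

```text
time: 15.43
tool_pos: [0.5204, 0.1208, 0.2184]
orientation: [-0.527, 0.85, -0.002, 0.005]
ft_force: [3.3, -0.3, 1.3]
finger_gap: 0.0299
```

Request:
{"api": "jog_arm", "payload": {
  "moves": [
    [3.0,-15,0,-5,0,0,0],
    [3.0,-15,0,-5,0,0,0],
    [3.0,-15,0,-5,0,0,0],
    [3.0,-25,0,-5,0,0,0],
    [3.0,-25,0,-5,0,0,0],
    [3.0,-25,0,-5,0,0,0],
    [3.0,-25,0,-5,0,0,0],
    [3.0,-25,0,-5,0,0,0]
  ]
}}

```text
time: 16.1
tool_pos: [0.6321, 0.3475, 0.2696]
orientation: [-0.528, 0.85, -0.001, 0.006]
ft_force: [-1.4, -0.3, -0.6]
finger_gap: 0.0299
```

```bash
python3 - <<'E'
from h import *
t=manip.camera('top'); s=manip.camera('side')
for c in (t,s):
  for q in ['key_tab','key_mid','hole']:
    for d in manip.landmark_of(c,q)[:1]: print(q,np.round(d['location'],4),round(d['p'],2))
a=ortho(t,(.546,.107),.076,.06,400); b=cv2.resize(s['img'][130:190,250:310],(400,400),interpolation=2)
cv2.imwrite('pics/f.png',np.hstack([a,b])[...,::-1])
E
```

```text
key_tab [0.512  0.1188 0.0828] 0.57
key_mid [0.5547 0.1005 0.0765] 0.45
hole [0.5572 0.0997 0.0767] 0.44
key_tab [0.5147 0.1246 0.0808] 0.58
key_mid [0.5554 0.1017 0.0769] 0.47
hole [0.5525 0.1009 0.0752] 0.49
```

View pics/f.png

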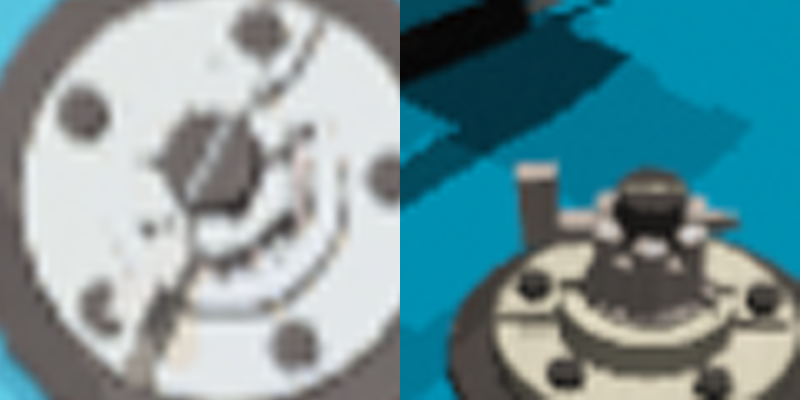

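The tab is at crop (538,200), the shoulder lies against the nut at (600,222), and the tip comes out the far side at (735,220). The key lies along the axle line. Handing in.

```bash
python3 -c "
from h import *
print(manip.finish_job())"
```

```text
the job is handed in; nothing more can be done
None
```

I tightened the castle nut, put the cotter key through slot and hole, and handed the job in at about 16 s of the 61 s. No verdict was reported.

- **Nut:** I gripped it across the flats and turned it about 57° clockwise. Before the key went in, its pointer was about 27° past the index rib (joint about 1.27 rad by my estimate). The jaws finished at -27.1°, against -26.3° to -26.6° measured for the hole line.
- **Key:** It went in from the robot's side without resistance. I pushed until the shoulder met the nut at about 9 N, lowered it onto the slot floor and let go.
- **Last checks:** The final pictures show the key along the hole line with the shoulder at the nut and the tip out the far side. The network put `key_mid` about 3 mm from `hole` in both views, which is within its 4 mm error. The robot was clear of everything.
- **Disagreements:**
  - The key seated with the gripper about 2.5 mm further in than planned, which I put down to gripping the tab slightly off centre.
  - The nut centre from the cameras and from the grip differed by about 1.5 mm, and I used mostly the grip value.
- **Bystanders:** The arm stayed away from the plain nut, jar and screwdriver. I did not measure their positions again at the end.

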